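# Offer up the cover to its enclosure

## Task

Pick the yellow cover up by its black handle, carry it over the rack of empty reels, and hold it level and squared up over the larger grey enclosure (long sides matching, either way round), hovering about 15 mm above the rim, so that a fitter can check the terminals before it is closed. Do not let the cover touch either enclosure, do not touch the reel rack, and leave everything else on the bench where it is. Do not put the cover down or let go: finish while still holding it there, motionless.

Things in the scene. Friction and masses are not known exactly. Their poses are not given: they have to be found in the camera images.
- cover: Yellow flat metal cover, 164 x 114 x 5 mm (x long, y short, z up), about 0.35 kg, loose, lying flat on the bench at the robot's left, underside down. Origin: centre of its underside. On top, along its x axis, it carries a black bar handle: 90 mm long, 14 mm wide (y), the bar from 29 to 43 mm above the underside, open gap beneath between two end posts (gap 66 mm long). The cover is the same either way round (half turn).
- cover_grip (a point): Middle of the cover's black handle bar, 36 mm above the cover's underside, directly above its centre; axes as the cover. The bar runs along x, so it is gripped across y (14 mm wide) from above.
- large_box: The larger grey open-topped electrical enclosure, fixed to the bench at the robot's right: 160 (x) x 110 (y) x 75 mm high, walls 5 mm, terminals inside well below the rim, two black cable glands sticking out 16 mm from its +x end. Origin: centre of its underside, on the bench; z up.
- large_box_rim (a point): Centre of the larger enclosure's open mouth, level with the top of its rim, 75 mm above the bench; axes as the enclosure (x long, y short, z up).
- small_box: The smaller grey open-topped enclosure, which the cover does not fit: 105 (x) x 110 (y) x 75 mm high, also fixed, with fewer terminals. The two enclosures may change places. Origin: centre of its underside.
- reel_rack: Fixed rack of three empty cable reels (orange, blue, orange; 100 mm across) on a steel rod, standing between the cover and the enclosures as a low barrier: 330 mm long along its x, 100 mm deep along its y, highest point 122 mm above the bench. Origin: centre of its foot, on the bench.
- cup: Bystander to leave alone: red plastic cup, 72 mm across, 90 mm tall. Origin: centre of its underside.
- screwdriver: Bystander to leave alone: screwdriver lying flat. Origin: on its underside, near mid length.
- wrench: Bystander to leave alone: steel spanner lying flat. Origin: on its underside, near mid length.
- jar: Bystander to leave alone: clear jar with black lid, 64 mm across, 85 mm tall. Origin: centre of its underside.
- tape: Bystander to leave alone: yellow flat ring (empty roll core), 90 mm across, 22 mm high. Origin: centre of its underside.
- tray: Bystander to leave alone: small blue two-compartment tray, 130 x 100 x 45 mm. Origin: centre of its underside.
- spray: Bystander to leave alone: green can with white cap, 52 mm across, 170 mm tall. Origin: centre of its underside.
Not all that is in view belongs to the job. What is shaped like the large_box but green is not meant.

How it is judged (in metres and radians):
On the way, in this order (a step that is already met when the one before it is completed fails the run):
1. the cover is lifted clear of the bench in the gripper (height (world z) of cover above 0.04 m and contact force between the fingers and cover above 1 N), for 0.1 s.
2. the cover passes over the reel rack (height (world z) of cover above 0.122 m and y of cover in the frame of reel_rack between -0.08 and 0.08 m and x of cover in the frame of reel_rack between -0.19 and 0.19 m), for 0.02 s.
At the end, for the whole second after the job is handed in: The cover is held by the fingers, still, its underside 5 to 28 mm above the larger enclosure's rim, its centre within 10 mm of the mouth's centre along each side, long sides parallel within 0.10 rad, level within 0.10 rad, and touching neither enclosure nor the rack (x of cover in the frame of large_box_rim between -0.01 and 0.01 m and y of cover in the frame of large_box_rim between -0.01 and 0.01 m and z of cover in the frame of large_box_rim between 0.005 and 0.028 m and angle between the x axis of cover and the x axis of large_box, either way round below 0.1 rad and angle between cover's own z axis and vertical below 0.1 rad and contact force between the fingers and cover above 1 N and contact force between cover and large_box below 0.2 N and contact force between cover and small_box below 0.2 N and contact force between cover and reel_rack below 0.2 N and linear speed of cover below 0.02 m/s and angular speed of cover below 0.15 rad/s); the arm keeps its last pose, push and grip.
It fails at once if the cover touches an enclosure (contact force between cover and large_box above 1 N or contact force between cover and small_box above 1 N).
It fails at once if something touches the reel rack (contact force between reel_rack and anything else above 1 N).
It fails at once if a bystander is moved more than 20 mm (distance of any of cup, screwdriver, wrench, jar, tape, tray, spray from where it was at the start of the episode above 0.02 m).
It also fails if it takes over 48 s, if anything falls off the work surface, if the arm or the gripper's body presses on something with over 40 N, if the wrist force passes 120 N, or if a joint passes its speed limit or range.

## Robot

A 6-joint arm with a two-finger parallel gripper is mounted at the origin on the work surface. World frame = base frame: x ahead of the robot, y to its left, z up, the work surface at z = 0. Lengths are in m, angles in degrees, forces in N, time in s.
With the tool pointing down it reaches from about 0.3 to 0.75 m from the base axis. Payload 8.5 kg.
Tool frame: the origin (TCP) lies on the centre line of the jaws, within the pads' length; the fingertips stand 11 mm ahead of it and the grasp point (between the pads) lies 8 mm behind it; z points along the fingers, y is the direction in which the jaws open and shut (so a half turn about z gives the same grasp; the last joint's range is limited). The gripper opens to 85 mm and grips with 20 to 120 N. Pads are 22 mm wide; open, the fingers measure 114 mm over their backs; the gripper's body (76 mm by 85 mm) begins 54 mm behind the grasp point. The pads swing forward as they close: fully open they stand 13 mm farther back than shut.
Start: joints at [63.352, 21.807, 74.336, -0, 83.858, -12.336], TCP at [0.136, 0.533, 0.242] pointing down, gripper open.
Joint ranges: [-178.18, 178.18], [-50.72, 133.34], [12.68, 142.11], [-81.47, 261.47], [9.98, 163.14], [-165.26, 165.26]. Speed limits (degrees/s): [136.94, 136.94, 180, 180, 180, 180].

## Interface

Orientations are given as a 3x3 rotation matrix whose columns are the frame's x, y, z axes.
In Python, from cell import movep, servo_line, movej, move_gripper, pause, solve_ik, read_state, read_camera, MotionError, sign_off gives the robot as it stands. Calls block until the motion is done:
- movep(position, orientation): joint-space move of the TCP to a pose.
- servo_line(position, orientation=None, v=0.15, threshold=None): straight line of the TCP; orientation=None keeps the orientation; v is the mean speed in m/s. With threshold (N) it stops when the force on the tool has changed by that much, and returns True; else False.
- movej(angles): joint-space move.
- move_gripper(opening): finger opening in m; the grip force is fixed at half the most; returns when the fingers have stopped.
- pause(seconds).
- solve_ik(position, orientation): joint angles nearest the present ones, or None.
- read_state(): the state.
- read_camera(name): name is "scene" or "top" or "wrist"; returns a dict with "img" (480x640x3 uint8, red, green, blue), "K" (3x3 intrinsics, pixels), "rvec" (rotation vector, rad) and "tvec" (3), from world to camera coordinates, as OpenCV has them. Camera axes: x right, y down, z forward; pixel columns grow to the right and rows downward; lengths in m; the calibration is good to about 2 mm. A picture is of the moment at which its call begins. There is no depth.
A pose or a line that the arm cannot do raises MotionError and nothing moves.
- sign_off(): hands the job in, once; it reports no verdict.
The state is a dict: "t": time; "qpos": joint angles; "dq": joint speeds; "joint_efforts": joint torques, N m; "tool_pos": TCP position; "tool_rot": TCP orientation; "force": force on the tool from outside, world axes, zero at the start; "wrist_torque": the same for the moment, N m; "finger_gap": finger opening in m.
Only numpy, scipy, OpenCV 4.12 (cv2) and the standard library are available. Lean on these libraries where they do the work, as an engineer would, in place of code of your own. Each camera call takes 0.05 s, during which the arm holds its last target. There are 200 camera calls.

## Working session

There is one attempt and no reset: what is moved stays moved. The work goes in short steps, each a Python script; the robot and the scene stay as the last script left them, time stands still between calls to the robot, and variables do not carry over. Pictures are saved under pics/ and viewed, about 8 in all and at most 12, crops included, and the job is handed in when it is done.

```bash
mkdir -p pics; cat > h.py <<'E'
import numpy as np, cv2, json
from cell import *
def snap(cam,name):
    d=read_camera(cam); cv2.imwrite(f'pics/{name}.png',d['img'][:,:,::-1])
    np.savez(f'pics/{name}.npz',**d); return d
def world(d,px,z):
    px=np.array(px,float).reshape(-1,2); K=np.array(d['K'])
    R=cv2.Rodrigues(np.array(d['rvec'],float))[0]; t=np.array(d['tvec'],float).ravel()
    c=-R.T@t; r=(R.T@np.linalg.inv(K)@np.c_[px,np.ones(len(px))].T).T
    return c+r*((z-c[2])/r[:,2])[:,None]
def proj(d,P):
    return cv2.projectPoints(np.array(P,float).reshape(-1,3),np.array(d['rvec'],float),np.array(d['tvec'],float),np.array(d['K']),None)[0].reshape(-1,2)
E
python3 -c "
from h import *
for c in ['top','scene']:
    d=snap(c,c+'0'); R=cv2.Rodrigues(np.array(d['rvec'],float))[0]; print(c,-R.T@np.ravel(d['tvec']),R[2])
print(read_state()['tool_rot'])"
```

```text
top [ 0.28064    -0.09916158  1.76400589] [ 0.13529164  0.0144537  -0.99070039]
scene [1.62189423 0.24308984 0.77785472] [-0.82915199 -0.23345951 -0.50794059]
[[-9.68958626e-01  2.47222246e-01 -5.84711965e-04]
 [ 2.47222788e-01  9.68957931e-01 -1.19204424e-03]
 [ 2.71861441e-04 -1.29959567e-03 -9.99999119e-01]]
```

View pics/top0.png

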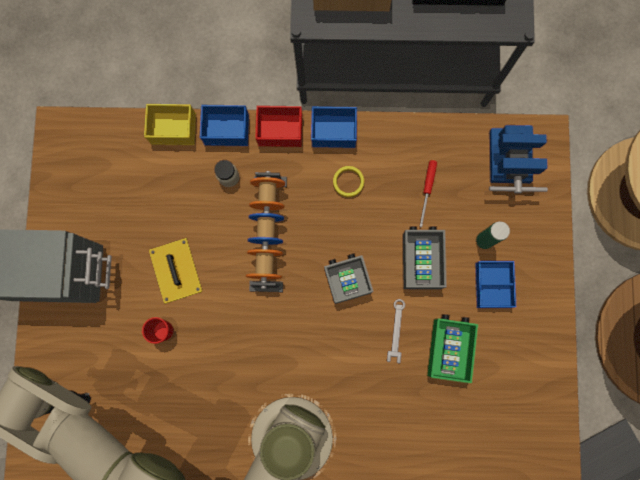

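View pics/scene0.png

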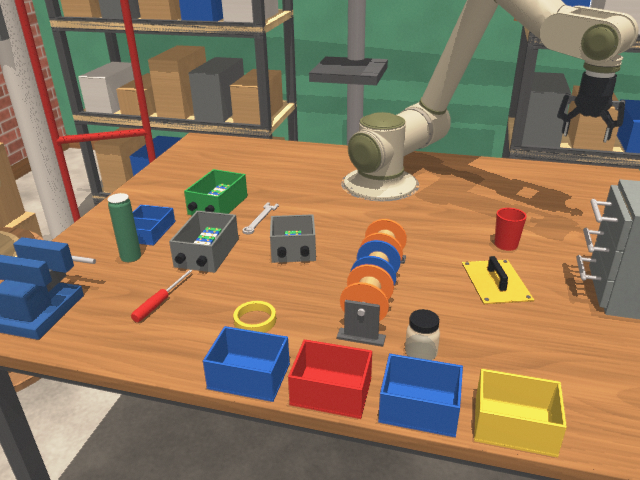

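Top view: the cover is at (175,270), the larger grey box at (424,259), the small box at (349,280), the rack at (267,232) and the green decoy at (453,350). The scene view agrees.

```bash
python3 - <<'E'
from h import *
d=dict(np.load('pics/top0.npz')); im=d['img']; hsv=cv2.cvtColor(im,cv2.COLOR_RGB2HSV)
m=cv2.inRange(hsv,(20,120,100),(35,255,255)); w=np.zeros_like(m); w[232:306,145:206]=1
pts=np.argwhere(m*w)[:,::-1]
P=world(d,cv2.convexHull(pts.astype(np.int32)).reshape(-1,2),0.005)
print('cover',cv2.minAreaRect(P[:,:2].astype(np.float32)))
m=(cv2.inRange(hsv,(0,0,0),(180,255,60)))*w; k=np.zeros_like(m);k[248:292,163:185]=1
P=world(d,np.argwhere(m*k)[:,::-1],0.043); print('handle',cv2.minAreaRect(P[:,:2].astype(np.float32)))
P=world(d,[(404,231),(444,230),(445,290),(404,289)],0.075); print('box',P, P.mean(0))
P=world(d,[(327,266),(362,257),(372,291),(337,302)],0.075); print('small',P)
print('rack',world(d,[(268,172),(265,291)],0.06), world(d,[(499,231)],.17), world(d,[(157,331)],.09))
c=cv2.resize(im[215:305,310:460],None,fx=5,fy=5,interpolation=cv2.INTER_CUBIC)
cv2.imwrite('pics/crop1.png',c[:,:,::-1])
E
```

```text
cover ((0.46417492628097534, 0.35014060139656067), (0.1664091944694519, 0.1160738617181778), 19.213863372802734)
handle ((0.4617994427680969, 0.34529024362564087), (0.08990427851676941, 0.014978545717895031), 19.365772247314453)
box [[ 0.57977164 -0.30211398  0.075     ]
 [ 0.58475341 -0.41337831  0.075     ]
 [ 0.41735723 -0.41519717  0.075     ]
 [ 0.41780598 -0.30264549  0.075     ]] [ 0.49992207 -0.35833374  0.075     ]
small [[ 0.47726628 -0.08947036  0.075     ]
 [ 0.50433836 -0.1860357   0.075     ]
 [ 0.4104903  -0.21472294  0.075     ]
 [ 0.37826083 -0.1189616   0.075     ]]
rack [[0.74600025 0.08468298 0.06      ]
 [0.40553947 0.08169919 0.06      ]] [[ 0.56776973 -0.53978977  0.17      ]] [[0.28864176 0.3683693  0.09      ]]
```

View pics/crop1.png

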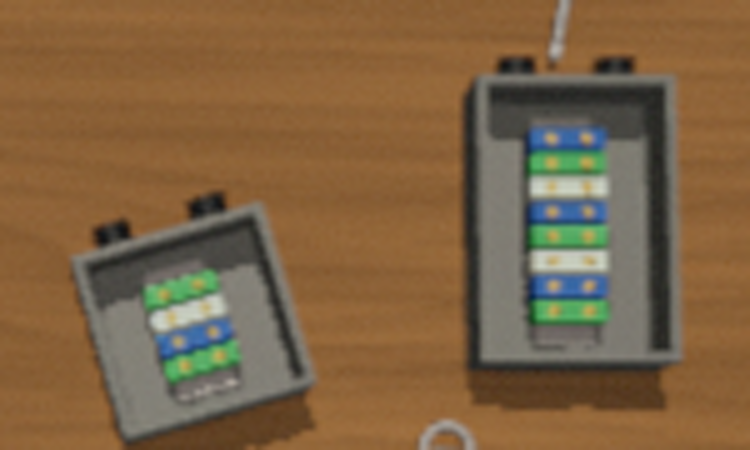

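The crop shows the large box rim corners at about (474,75), (676,76), (682,361) and (477,362). Next I go above the cover and take a close look.

```bash
cat >> h.py <<'E'
def ori(yaw): # tool down, tool x at yaw (deg)
    a=np.radians(yaw); c,s=np.cos(a),np.sin(a); return np.array([[c,s,0],[s,-c,0],[0,0,-1.]])
E
python3 - <<'E'
from h import *
d=dict(np.load('pics/top0.npz'))
P=world(d,np.array([(474,75),(676,76),(682,361),(477,362)])/5+[310-.4,215-.4],0.075); print(P[:,:2],P.mean(0),np.linalg.norm(P-np.roll(P,1,0),axis=1))
v=P[0]-P[3]+P[1]-P[2]; print('ang',np.degrees(np.arctan2(v[1],v[0])))
print(read_state()['tool_rot'][0])
for yaw in (19.3,199.3): print(yaw,solve_ik([.463,.348,.2],ori(yaw)))
for yaw in (0,180): print(yaw,solve_ik([.5,-.358,.12],ori(yaw)))
servo_line([.3,.37,.28],ori(180)); movep([.463,.348,.22],ori(199.3))
print(read_state()['qpos'],read_state()['t'])
snap('wrist','w1')
E
```

```text
[[ 0.58375467 -0.30321466]
 [ 0.58536211 -0.41560526]
 [ 0.42623198 -0.41799246]
 [ 0.42337808 -0.30537624]] [ 0.50468171 -0.36054715  0.075     ] [0.16039115 0.11240209 0.15914804 0.11265238]
ang 0.8156572349542743
[-9.68958626e-01  2.47222246e-01 -5.84711965e-04]
19.3 [ 2.52246509e+01  2.65835828e+01  7.36910196e+01 -2.54444375e-14
  7.97253976e+01  9.59246509e+01]
199.3 [ 2.52246509e+01  2.65835828e+01  7.36910196e+01 -2.54444375e-14
  7.97253976e+01 -8.40753491e+01]
0 [-4.66180337e+01  3.42815974e+01  7.39146677e+01 -2.54444375e-14
  7.18037348e+01  4.33819663e+01]
180 [-4.66180337e+01  3.42815974e+01  7.39146677e+01 -2.54444375e-14
  7.18037348e+01 -1.36618034e+02]
[ 2.52948881e+01  2.56266892e+01  7.18138670e+01  1.95333390e-02
  8.25713241e+01 -8.39750019e+01] 2.5417
```

View pics/w1.png

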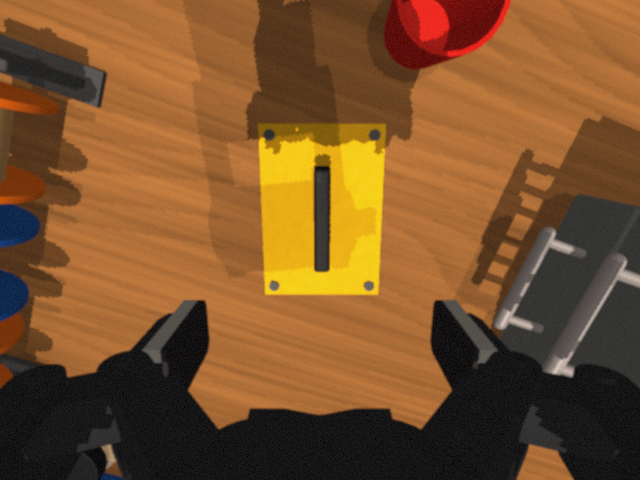

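The wrist view shows the cover square in the image, with the handle bar from (321,167) to (322,270). The cabinet handles stay to the right, nearest at (500,322). Computing the grasp from this.

```bash
python3 - <<'E'
from h import *
d=dict(np.load('pics/w1.npz'))
P=world(d,[(259,124),(386,124),(379,294),(265,294)],.005); print(P[:,:2],P.mean(0))
v=P[0]+P[1]-P[2]-P[3]; print('ang',np.degrees(np.arctan2(v[1],v[0])), np.linalg.norm(P-np.roll(P,1,0),axis=1))
H=world(d,[(315,167),(329,167),(328.5,271),(315,271)],.043); print(H[:,:2],H.mean(0)); v=H[0]+H[1]-H[2]-H[3]; print(np.degrees(np.arctan2(v[1],v[0])))
print('cabinet handle',world(d,[(500,322)],.05),world(d,[(500,322)],.15))
E
```

```text
[[0.40527155 0.27185444]
 [0.36820099 0.37769043]
 [0.52092893 0.43193198]
 [0.55855836 0.32448924]] [0.46323996 0.35149152 0.005     ]
ang -160.74812959050874 [0.1620718  0.11214046 0.16207396 0.11384163]
[[0.42140428 0.33023955]
 [0.41765672 0.34093904]
 [0.50192139 0.37063641]
 [0.50581931 0.3595069 ]] [0.46170042 0.35033048 0.043     ]
-160.73209936936556
cabinet handle [[0.49447845 0.52952551 0.05      ]] [[0.46266536 0.46196339 0.15      ]]
```

```bash
python3 - <<'E'
from h import *
Y=199.26; c=[.4625,.3505]
move_gripper(.05)
servo_line(c+[.09],ori(Y)); print(servo_line(c+[.028],ori(Y),v=.06,threshold=8))
s=read_state(); print(s['tool_pos'],s['force'])
move_gripper(0); s=read_state(); print(s['finger_gap'],s['force'])
servo_line(c+[.10],v=.08); s=read_state(); print(s['finger_gap'],s['force'],s['wrist_torque'],s['t'])
servo_line(c+[.26],v=.12); s=read_state(); print(s['tool_pos'],s['finger_gap'],s['force'],s['t'])
snap('wrist','w2'); snap('scene','s2')
a=cv2.imread('pics/w2.png');b=cv2.imread('pics/s2.png')
cv2.imwrite('pics/ws2.png',np.hstack([cv2.resize(a,(400,300)),cv2.resize(b[0:330,300:640],(400,300))]))
E
```

```text
False
[0.46270994 0.35061814 0.02839889] [0.50315009 0.10224505 1.07017108]
0.012514914248724382 [ 0.21992681 -0.96864578  3.37631596]
0.012912783873583678 [-0.22654624 -0.39316699 -3.9478121 ] [ 0.04013766 -0.01499799 -0.00368334] 6.7
[0.46229253 0.35040711 0.25923672] 0.013064538248917582 [-0.72333443 -0.39639978 -4.67796234] 8.1833
```

View pics/ws2.png

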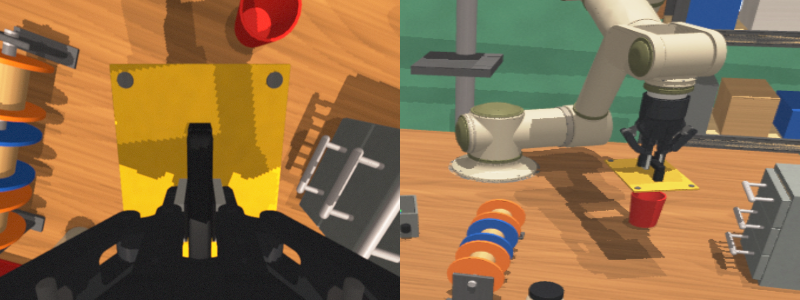

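The cover is held level and clear of the bench. Now carrying it across high.

```bash
python3 - <<'E'
from h import *
servo_line([.485,.08,.262],ori(190),v=.12); 
servo_line([.504,-.3605,.262],ori(180.8),v=.13)
servo_line([.504,-.3605,.17],v=.08); pause(.3)
s=read_state(); print(s['tool_pos'],s['qpos'],s['finger_gap'],s['force'],s['wrist_torque'],s['t'])
snap('top','t3'); snap('scene','s3'); 
a=cv2.imread('pics/t3.png');b=cv2.imread('pics/s3.png')
cv2.imwrite('pics/ts3.png',np.hstack([cv2.resize(a[195:315,370:490],(400,400),interpolation=2),cv2.resize(b[170:290,145:265],(400,400),interpolation=2)]))
E
```

```text
[ 0.50403038 -0.36051264  0.17017336] [-4.65041151e+01  3.19531255e+01  6.92416051e+01 -1.44652900e-03
  7.87879709e+01 -1.37304149e+02] 0.012953926845746476 [-0.57162089 -0.68095873 -4.21232404] [0.03848088 0.02515086 0.04246266] 15.8333
```

View pics/ts3.png

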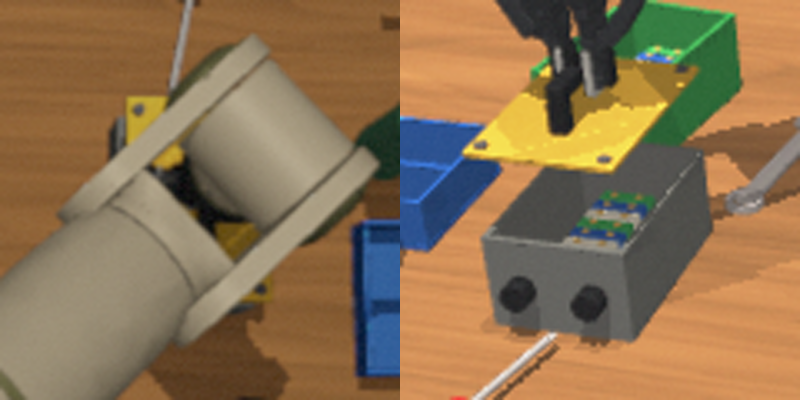

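The scene view shows the cover near corners at crop (63,155), (213,171) and (299,67), and the rim corners at (85,236), (232,257) and (309,152). I cross-check these offsets.

```bash
python3 - <<'E'
from h import *
d=dict(np.load('pics/s3.npz'))
f=lambda p:np.array(p)/3.3333+[145-.35,170-.35]
C=world(d,f([(63,155),(213,171),(299,67)]),.147); B=world(d,f([(85,236),(232,257),(309,152)]),.075)
print(C,'\n',B)
for n,P in(('cover',C),('box',B)):
    v=P[1]-P[2]; print(n,(P[0]+P[2])/2,np.degrees(np.arctan2(v[1],v[0])),np.linalg.norm(v),np.linalg.norm(P[0]-P[1]))
E
```

```text
[[ 0.59224162 -0.41061697  0.147     ]
 [ 0.5894605  -0.29841635  0.147     ]
 [ 0.42459687 -0.30191028  0.147     ]] 
 [[ 0.58205677 -0.41067606  0.075     ]
 [ 0.58413723 -0.29509658  0.075     ]
 [ 0.42649191 -0.2997935   0.075     ]]
cover [ 0.50841925 -0.35626362  0.147     ] 1.2140779843124128 0.1649006463222545 0.11223508205714469
box [ 0.50427434 -0.35523478  0.075     ] 1.7065777988914383 0.15771527780638622 0.11559819960070247
```

The two agree within a few mm. I apply a 2 mm x correction, then lower to hover height.

```bash
python3 - <<'E'
from h import *
print(servo_line([.502,-.360,.118],ori(180.9),v=.04,threshold=6)); pause(.6)
s=read_state(); print(s['tool_pos'],s['finger_gap'],s['force'],np.abs(s['dq']).max(),s['t'])
snap('scene','s4'); b=cv2.imread('pics/s4.png')
cv2.imwrite('pics/s4c.png',cv2.resize(b[170:290,145:265],(600,600),interpolation=2))
E
```

```text
False
[ 0.50198602 -0.36000518  0.11798397] 0.013303465952352806 [ 0.15324676  0.09602508 -3.98359062] 0.09391172531138464 17.9833
```

View pics/s4c.png

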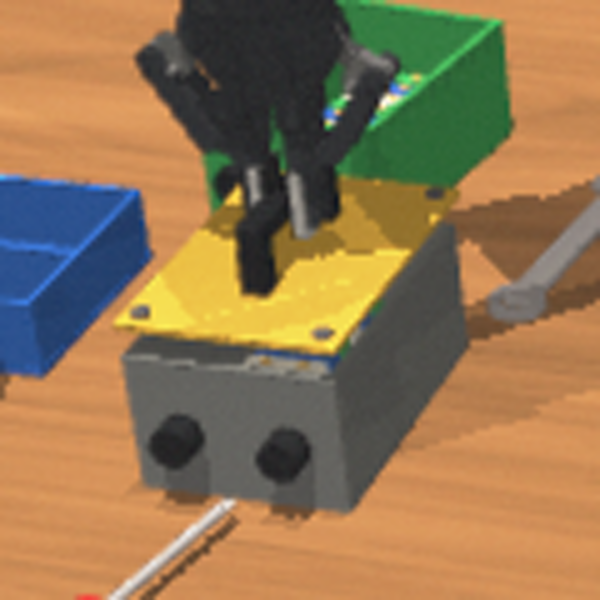

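The cover hovers with a visible, even gap above the rim. Top corners are at (114,325), (337,352) and (461,195). I check once more and hand in.

```bash
python3 - <<'E'
from h import *
d=dict(np.load('pics/s4.npz'))
C=world(d,np.array([(114,325),(337,352),(461,195)])/5+[144.6,169.6],.095); m=(C[0]+C[2])/2; v=C[1]-C[2]
print(m,np.degrees(np.arctan2(v[1],v[0])),np.linalg.norm(v)); off=m[:2]-[.5043,-.3552]; print(off)
s=read_state(); print(s['tool_pos'],s['finger_gap'],s['force'])
if np.abs(off).max()<.006: sign_off(); print('signed off')
E
```

```text
[ 0.50799485 -0.35515933  0.095     ] 0.6904032510723397 0.15968403035210305
[3.69484904e-03 4.06686340e-05]
[ 0.5019973  -0.35998873  0.11799432] 0.012842736854736624 [-0.49564231 -0.70916521 -4.25816324]
the job is handed in; nothing more can be done
signed off
```

I gripped the yellow cover by its handle, lifted it and carried it over the reel rack with its underside at about 0.23 m. I handed in at about 18 s of the 48 s limit with the arm still holding the cover over the larger grey enclosure. No verdict is reported.

**Hover height:** by the arm's position, the underside is about 15 mm above the rim. I did not measure this separately with a camera.

**Alignment:** the scene camera put the cover's centre about 4 mm off the mouth's centre along the long side and about 0 mm along the short side. The sides were parallel within about 1°.

**Grip and contact:** the fingers were closed on the bar with a 13 mm gap. The force on the tool stayed at about 4 N, roughly the cover's weight, with no sign of contact. The arm was settled, and the last picture shows an even gap above the rim.

**Disagreements:**
- By the arm's commanded position and the top camera, the cover sits about 2.5 mm the other way along the long side. Both figures are inside the 10 mm tolerance.
- The top camera and the scene camera differed by about 5 mm on the enclosure's y position. I relied on the scene camera's comparison of cover and rim in the same view, which largely cancels that error.
- The last top-camera picture was mostly blocked by the arm, so it could not serve as a final check.

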